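Change over the dispensing bottles at the gauge bench

TASK

The gauges have been cleaned and are to be oiled next: shut the tall slim bottle by pressing its push-pull cap fully down, and open the short wide bottle by pulling its cap fully up. Either may be done first. Leave the square bottle open, as it is.

Things in the scene. Friction and masses are not known exactly. Their poses are not given: they have to be found in the camera images.
- rack: Aluminium tray rack 110 x 400 mm, floor 12 mm thick; origin under its centre, y along the row. Three white bottles are fixed upright in it, 130 mm apart, in any order. All caps alike: grey, 30 mm across, 24 mm high plus an 18 mm wide, 4 mm high nozzle. They slide straight up 16 mm from shut to open, between stops, and stay on. A detent holds them wherever left; moving them takes about 5 N all the way.
- tall_cap_mid (a point): Cap of the tall slim round bottle (56 mm across, rounded in from 130 mm above its foot); open (up, to within 2 mm) at the start. Point on the cap's axis, 14 mm above its lower edge, moving with it: 196 mm above the table when shut, 212 mm when open. 22 mm of bare neck, 24 mm across, below the shut cap.
- wide_cap_mid (a point): Cap of the short wide round bottle (84 mm across, rounded in from 62 mm above its foot); shut (down, to within 2 mm) at the start. Point on the cap's axis, 14 mm above its lower edge, moving with it: 131 mm above the table when shut, 147 mm when open. 22 mm of bare neck, 24 mm across, below the shut cap.
- square_cap_mid (a point): Cap of the square bottle (62 mm square, 112 mm to the shoulder), a bystander; open (up, to within 2 mm) at the start. Point on the cap's axis, 14 mm above its lower edge, moving with it: 171 mm above the table when shut, 187 mm when open. 

How it is judged:
At the end, for the whole second after the job is handed in: The tall bottle's cap is down (within 4 mm of its lower stop), the wide bottle's cap is up (within 4 mm of its upper stop) and the square bottle's cap is still up (within 6 mm of its upper stop) (height (world z) of tall_cap_mid below 0.2 m and height (world z) of wide_cap_mid above 0.143 m and height (world z) of square_cap_mid above 0.181 m); the robot touches nothing.
It also fails if it takes over 38 s, if anything falls off the work surface, if the arm or the gripper's body presses on something with over 40 N, if the wrist force passes 120 N, or if a joint passes its speed limit or range.

ROBOT

A 6-joint arm with a two-finger parallel gripper is mounted at the origin on the work surface. World frame = base frame: x ahead of the robot, y to its left, z up, the work surface at z = 0. Lengths are in m, angles in rad, forces in N, time in s.
With the tool pointing down it reaches from about 0.275 to 0.825 m from the base axis. Payload 4.9 kg.
Tool frame: the origin (TCP) lies midway between the tips of the shut fingers; the grasp point (between the pads) lies 19 mm behind it (bot.grip_depth is the distance from the TCP to the grasp point, in m); z points along the fingers, y is the line along which they close (so a half turn about z gives the same grasp; the last joint's range is limited). The gripper opens to 85 mm and grips with 20 to 120 N. Pads are 22 mm wide; open, the fingers measure 114 mm over their backs; the gripper's body (76 mm by 85 mm) begins 54 mm behind the grasp point. The pads swing forward as they close: fully open they stand 13 mm farther back than shut.
Start: joints at [1.144, 0.326, -0.193, 1.052, 0, 1.437], TCP at [0.159, 0.527, 0.231] pointing down, gripper open.
Joint ranges: [-2.65, 2.65], [-0.97, 1.79], [-1.3, 1.35], [-1.93, 2.1], [-1.47, 1.37], [-3.14, 3.14]. Speed limits (rad/s): [2.57, 2.57, 3.14, 3.14, 3.14, 3.14].

INTERFACE

Orientations are given as a unit quaternion [w, x, y, z].
In Python, from cell import bot gives the robot as it stands. Calls block until the motion is done:
- bot.move_pose(position, orientation): joint-space move of the TCP to a pose.
- bot.move_linear(position, speed=0.15, rotation=None, until_force=None): straight line of the TCP; rotation=None keeps the orientation; speed is the mean speed in m/s. With until_force (N) it stops when the force on the tool has changed by that much, and returns True; else False.
- bot.goto_joints(angles): joint-space move.
- bot.set_gripper(opening, grasp_force=None): opening from 0.0 (shut) to 1.0 (fully open); grasp_force is the grip in N (None keeps the last); returns when the fingers have stopped.
- bot.wait(seconds).
- bot.solve_ik(position, orientation): joint angles nearest the present ones, or None.
- bot.camera(name): name is "scene" or "top" or "wrist"; returns the picture (400x640x3 uint8, red, green, blue); there is no depth.
- bot.calibration(name): a dict with "mtx" (3x3 intrinsics, pixels), "k1" (the pictures are not rectified: a ray, as slopes to the right and down, at radius r is drawn at 1 + k1 r^2 times it, then the intrinsics apply), "extrinsics" (4x4, takes a point from world to camera coordinates); the wrist camera has in their place "hand_eye" (4x4, takes a point from camera to tool coordinates, whose origin is the TCP and whose axes are the flange's). Camera axes: x right, y down, z forward; pixel columns grow to the right and rows downward; lengths in m; the calibration is good to about 2 mm. A picture is of the moment at which its call begins: read the wrist's pose just before it. calibration takes no time and is no camera call.
A pose or a line that the arm cannot do raises bot.PlanningError and nothing moves.
- bot.close_job(): hands the job in; it is judged then, once.
Trained networks look in the newest picture that a camera, given by its name, has taken for a name from the list of things; names that differ only in an ending like _2 or _b are one class to them, and where a whole thing is asked for, a point or a joint stands for the part that bears it (a point fixed in the world has none). Each returns a list of dicts, best first, with "confidence" (0 to 1); they miss things now and then, are a little off and sometimes report something else, mostly with a low value. They report only what shows in the picture. A call takes as long as a camera call.
- bot.search_frame(camera, thing): "bbox" ([left, top, width, height] in pixels, round what is visible of it).
Readings, each from a call of its own:
- bot.read_clock(): time.
- bot.read_joint_positions(): joint angles.
- bot.read_joint_vel(): joint speeds.
- bot.read_joint_efforts(): joint torques, N m.
- bot.read_position(): TCP position.
- bot.read_tool_rot(): TCP orientation.
- bot.read_ft_force(): force on the tool from outside, world axes, zero at the start.
- bot.read_moment(): the same for the moment, N m.
- bot.read_gripper_width(): opening from 0.0 (shut) to 1.0 (fully open).
- bot.read_finger_force(): force on a finger pad.
Only numpy, scipy, OpenCV 4.12 (cv2) and the standard library are available. Lean on these libraries where they do the work, as an engineer would, in place of code of your own. Each camera call takes 0.05 s, during which the arm holds its last target. There are 200 camera calls.

## Working session

There is one attempt and no reset: what is moved stays moved. The work goes in short steps, each a Python script; the robot and the scene stay as the last script left them, time stands still between calls to the robot, and variables do not carry over. Pictures are saved under pics/ and viewed, at most 10 in all, crops included, and the job is handed in when it is done.

```bash
mkdir -p pics
python3 - <<'E'
from cell import bot
import cv2,numpy as np
for n in ["scene","top"]:
    im=bot.camera(n); cv2.imwrite(f"pics/{n}0.png",im[...,::-1])
    for t in ["tall_cap_mid","wide_cap_mid","square_cap_mid","rack"]:
        print(n,t,[(np.round(d["bbox"],1).tolist(),round(d["confidence"],2)) for d in bot.search_frame(n,t)[:3]])
    c=bot.calibration(n); print(np.round(c["mtx"],1).tolist(),c["k1"],np.round(c["extrinsics"],4).tolist())
print(np.round(bot.calibration("wrist")["hand_eye"],3).tolist(),bot.read_clock(),bot.read_tool_rot(),bot.grip_depth)
a=cv2.imread("pics/scene0.png");b=cv2.imread("pics/top0.png")
cv2.imwrite("pics/both0.png",cv2.resize(np.vstack([a,b]),(480,600)))
E
```

```text
scene tall_cap_mid [([396.8, 148.3, 19.2, 19.8], 0.57)]
scene wide_cap_mid []
scene square_cap_mid [([253.6, 181.6, 18.5, 22.9], 0.62)]
scene rack [([235.6, 205.9, 197.2, 74.1], 0.61)]
[[389.3, 0.0, 313.2], [0.0, 389.3, 197.4], [0.0, 0.0, 1.0]] -0.055785592141277346 [[-0.0204, 0.9998, -0.0007, -0.0194], [0.745, 0.0147, -0.6669, -0.3305], [-0.6668, -0.0141, -0.7451, 1.2046], [0.0, 0.0, 0.0, 1.0]]
top tall_cap_mid [([201.3, 206.7, 25.8, 20.0], 0.69)]
top wide_cap_mid [([290.2, 199.0, 24.9, 17.7], 0.6)]
top square_cap_mid [([385.1, 168.7, 16.0, 22.0], 0.56)]
top rack [([196.5, 167.5, 224.6, 107.7], 0.92)]
[[411.1, 0.0, 319.8], [0.0, 411.1, 199.0], [0.0, 0.0, 1.0]] -0.05975400887468948 [[0.0208, -0.9998, -0.0004, 0.0369], [-0.9795, -0.0203, -0.2003, 0.5962], [0.2003, 0.0046, -0.9797, 0.6554], [0.0, 0.0, 0.0, 1.0]]
[[0.001, -0.946, -0.326, 0.084], [1.0, 0.001, -0.001, 0.001], [0.001, -0.326, 0.946, -0.142], [0.0, 0.0, 0.0, 1.0]] 0.5 [ 1.03463160e-05  1.45886771e-01  9.89301293e-01 -4.55838309e-05] 0.0187
```

View pics/top0.png

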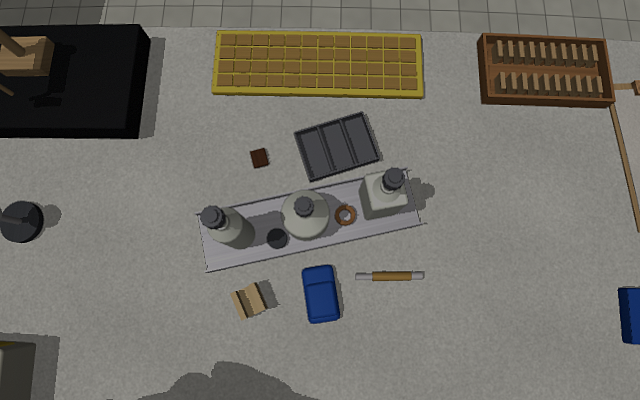

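View pics/scene0.png

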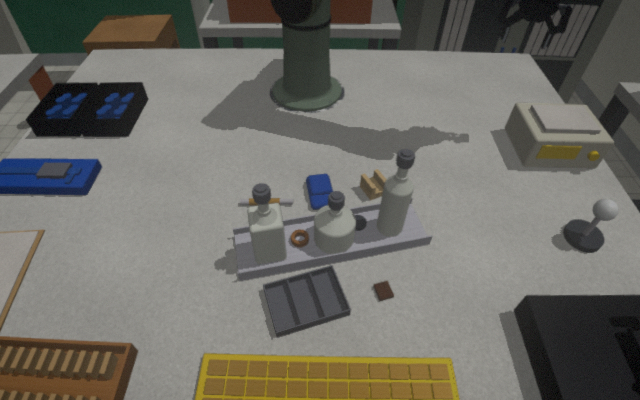

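```bash
cat > h.py <<'E'
from cell import bot
import cv2,numpy as np
from scipy.optimize import least_squares
from scipy.spatial.transform import Rotation as R
H={"tall":.212,"wide":.131,"square":.187}; S={"tall":1,"wide":0,"square":-1}
def cam(n):
    c=bot.calibration(n)
    if n!="wrist": return c,np.array(c["extrinsics"])
    T=np.eye(4); q=bot.read_tool_rot(); T[:3,:3]=R.from_quat([q[1],q[2],q[3],q[0]]).as_matrix(); T[:3,3]=bot.read_position()
    return c,np.linalg.inv(T@np.array(c["hand_eye"]))
def proj(c,E,p):
    q=E[:3,:3]@p+E[:3,3]; s=q[:2]/q[2]; s=s*(1+c["k1"]*(s@s)); return np.array(c["mtx"])[:2,:2]@s+np.array(c["mtx"])[:2,2]
def unproj(c,E,uv,z):
    s=(np.array(uv)-np.array(c["mtx"])[:2,2])/c["mtx"][0][0]; d=s.copy()
    for _ in range(9): d=s/(1+c["k1"]*(d@d))
    r=E[:3,:3].T@np.append(d,1); o=-E[:3,:3].T@E[:3,3]; return o+r*(z-o[2])/r[2]
def quat(yaw): # tool down, tool y along the row direction (-sin,cos), tool x toward base
    y=np.array([-np.sin(yaw),np.cos(yaw),0]); z=np.array([0,0,-1.]); x=np.cross(y,z)
    q=R.from_matrix(np.c_[x,y,z]).as_quat(); return [q[3],q[0],q[1],q[2]]
def find(n,t,k=0):
    ds=bot.search_frame(n,t+"_cap_mid"); 
    return [(np.array(d["bbox"]),d["confidence"]) for d in ds]
E
python3 - <<'E'
from h import *
obs=[]
px={"scene":{"tall":(405,159.5),"wide":(336.5,201),"square":(262.5,193)},"top":{"tall":(213,217),"wide":(303.5,207),"square":(393.5,179.5)}}
for n in px:
    c,E=cam(n)
    for t in px[n]:
        obs.append((c,E,t,px[n][t])); print(n,t,np.round(unproj(c,E,px[n][t],H[t]),4))
def pt(v,t): return np.array([v[0]-S[t]*.13*np.sin(v[2]),v[1]+S[t]*.13*np.cos(v[2]),H[t]])
f=least_squares(lambda v:np.concatenate([proj(c,E,pt(v,t))-p for c,E,t,p in obs]),[.5,0,0],loss="soft_l1")
v=f.x; print(v,np.round(f.fun,1)); np.save("v.npy",v)
for t in S: print(t,pt(v,t), bot.solve_ik(pt(v,t)+[0,0,.09],quat(v[2])))
p=pt(v,"tall")
bot.move_linear([.159,.527,.33],speed=.2)
bot.move_pose(p+[0,0,.09],quat(v[2]))
c,E=cam("wrist"); im=bot.camera("wrist"); cv2.imwrite("pics/w1.png",im[...,::-1])
print(bot.read_clock(),bot.read_position(),find("wrist","tall"),proj(c,E,p))
E
```

```text
scene tall [0.54   0.1924 0.212 ]
scene wide [0.5685 0.0746 0.131 ]
scene square [ 0.6021 -0.0549  0.187 ]
top tall [0.5364 0.1931 0.212 ]
top wide [0.5677 0.0741 0.131 ]
top square [ 0.6004 -0.0571  0.187 ]
[0.56857326 0.06968627 0.25037724] [ 1.5 -1.4 -2.6 -0.  -0.7 -0.6 -1.9 -0.   2.9 -0.5 -0.6 -0.3]
tall [0.53636323 0.19563274 0.212     ] [ 0.22047187  0.33136988 -0.00424837  1.23517807  0.         -0.02990537]
wide [0.56857326 0.06968627 0.131     ] [-0.00688638  0.37510445 -0.14802879  1.04766309  0.         -0.25726363]
square [ 0.60078329 -0.0562602   0.187     ] [-0.21565003  0.40397041  0.03922714  1.20605305  0.         -0.46602727]
3.0167 [0.53595483 0.19646582 0.30196182] [(array([300.8, 182.4,  39.1,  44.5]), 0.65)] [322.01071824 203.38453555]
```

View pics/w1.png

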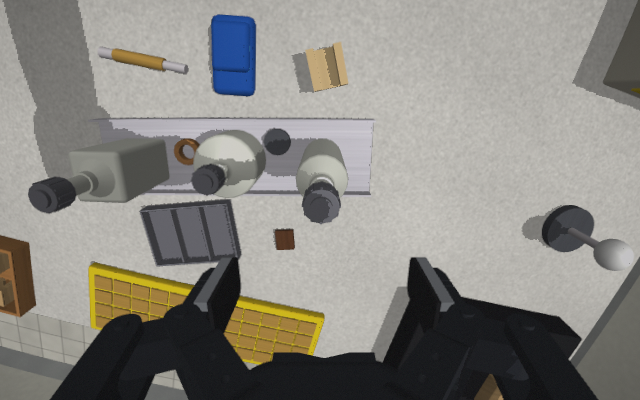

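Run:
```python
from h import *
v=np.load("v.npy"); c,E=cam("wrist")
b,_=find("wrist","tall")[0]; p=unproj(c,E,b[:2]+b[2:]/2,.212); print(p)
p=(p+[.53636,.1956,.212])/2
bot.set_gripper(0.0,40)
bot.move_linear([p[0],p[1],.236],speed=.1)
print(bot.read_clock(),bot.move_linear([p[0],p[1],.206],speed=.02,until_force=20),bot.read_position(),bot.read_ft_force())
bot.move_linear([p[0],p[1],.31],speed=.15)
bot.set_gripper(1.0)
w=np.array([v[0],v[1]+.002,.131])
bot.move_pose([*w[:2],.29],quat(v[2]))
bot.move_linear([*w[:2],.215],speed=.15)
c,E=cam("wrist"); im=bot.camera("wrist"); cv2.imwrite("pics/w2.png",im[...,::-1])
f=find("wrist","wide"); g=find("wrist","tall"); print(f,proj(c,E,w),g)
for b,_ in f: print(unproj(c,E,b[:2]+b[2:]/2,.131))
for b,_ in g: print("tall",unproj(c,E,b[:2]+b[2:]/2,.196))
print(bot.read_position(),bot.read_clock())
```

```text
[0.53786271 0.19474915 0.212     ]
4.6917 True [0.53717516 0.195174   0.21004631] [-0.24177525 -0.64387253  4.90417209]
[(array([303.9, 183.9,  41.6,  45.4]), 0.91)] [322.15726917 204.53979956] [(array([490.9, 211. ,  71.3,  57.3]), 0.9)]
[0.56978324 0.07412882 0.131     ]
tall [0.53627228 0.19419075 0.196     ]
[0.56949535 0.07196554 0.21640385] 8.9
```

View pics/w2.png

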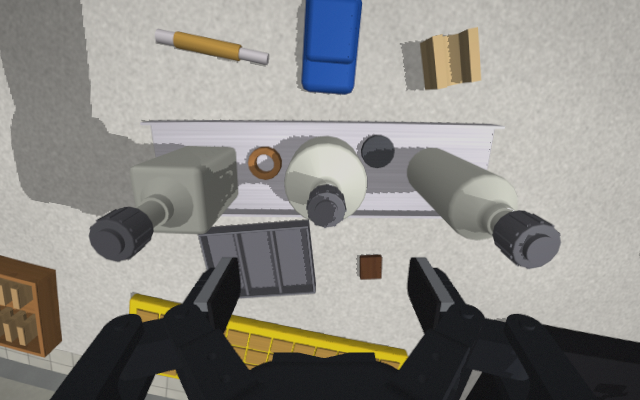

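The tall cap stopped at 0.210 m, which is fully shut. In this picture its neck is hidden, and the wide cap is at about (325, 207), which gives (0.570, 0.074).

Run:
```python
from h import *
p=[.5698,.0738]
print(bot.move_linear([*p,.18],speed=.1),bot.move_linear([*p,.113],speed=.06,until_force=10),bot.read_position())
bot.set_gripper(0.0,50)
print(bot.read_gripper_width(),bot.read_finger_force(),bot.read_ft_force())
print(bot.move_linear([*p,.135],speed=.02,until_force=22),bot.read_position(),bot.read_ft_force(),bot.read_gripper_width(),bot.read_clock())
```

```text
False False [0.57016089 0.07382391 0.11343255]
0.33341563497329013 49.22982394695282 [-0.81264418  2.56597254  1.26432589]
True [0.56964643 0.07463334 0.12800221] [ 1.7151853  -0.32450859  1.03998356] 0.3307445182874281 12.025
```

Run:
```python
from h import *
bot.set_gripper(1.0)
p=[.5698,.0738]
bot.move_linear([*p,.215],speed=.08)
c,E=cam("wrist"); im=bot.camera("wrist"); cv2.imwrite("pics/w3.png",im[...,::-1])
for t in S:
    for n in ("wrist",): print(t,find(n,t)[:1])
for h in (.131,.147): print(h,proj(c,E,np.array([*p,h])),proj(c,E,np.array([*p,h+.014])))
bot.move_linear([*p,.33],speed=.2)
bot.move_pose([.35,.35,.35],quat(.25))
a=bot.camera("scene"); cs,Es=cam("scene")
print(bot.read_clock())
pts={"tall":([.537,.1948],.196,.212),"wide":(p,.131,.147),"square":([.601,-.0565],.171,.187)}
for t,(q,lo,hi) in pts.items(): print(t,find("scene",t)[:1],"lo",proj(cs,Es,np.array([*q,lo])),"hi",proj(cs,Es,np.array([*q,hi])))
cv2.imwrite("pics/s3.png",cv2.resize(a[130:270,220:450,::-1],(690,420),interpolation=cv2.INTER_CUBIC))
```

```text
tall [(array([487.7, 211.6,  71.5,  58. ]), 0.76)]
wide [(array([303.2, 186.4,  41.3,  48.9]), 0.67)]
square [(array([ 83.3, 206.2,  67. ,  55.7]), 0.58)]
0.131 [322.3598259  206.64646544] [322.35718857 213.01807709]
0.147 [322.35679115 213.9894037 ] [322.35384997 221.27306098]
16.1583
tall [(array([396.1, 154. ,  19.2,  19.8]), 0.71)] lo [404.55499256 164.96660612] hi [406.11080813 158.37853866]
wide [(array([329.6, 185.1,  15.4,  20.1]), 0.87)] lo [336.1001009  201.50739616] hi [336.47670479 195.76046963]
square [(array([252.7, 183. ,  19.4,  20.9]), 0.71)] lo [262.54108123 198.72607586] hi [261.62935524 192.51287509]
```

View pics/s3.png

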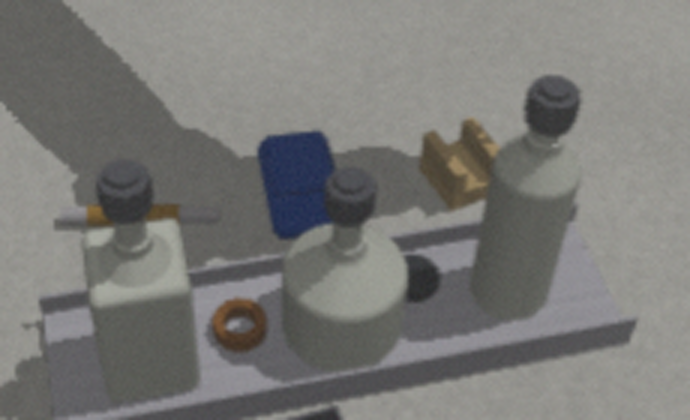

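View pics/w3.png

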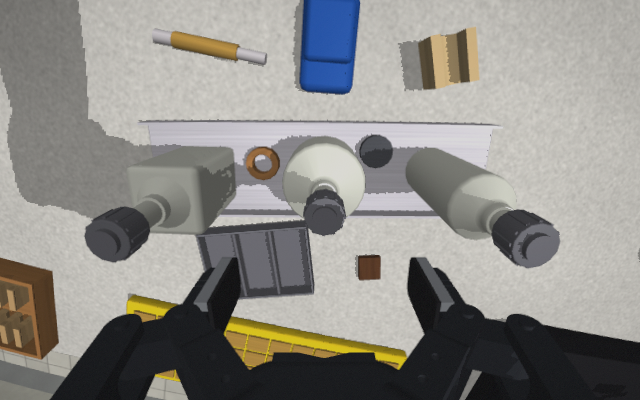

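The wide cap now sits at the row predicted for "open" (195.2 found, 195.8 expected). The tall cap is at its "shut" row (163.9 found, 165.0 expected), and the square cap is still at its "open" row. The arm is clear of everything.

```bash
python3 -c "
from cell import bot
print(bot.close_job())"
```

```text
the job is handed in; nothing more can be done
None
```

The job is handed in: the tall bottle's cap is pressed shut, the wide bottle's cap is pulled open, and the square bottle is still open; the last camera check agreed on all three, with the clock at about 16 s of the 38 s allowed.

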